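# Open the test cabinet's push-latch hatch and plug in the service key

### The arm

A 6-joint arm with a two-finger parallel gripper is mounted at the origin on the work surface. World frame = base frame: x ahead of the robot, y to its left, z up, the work surface at z = 0. Lengths are in mm, angles in rad, forces in N, time in s.
With the tool pointing down it reaches from about 350 to 725 mm from the base axis. Payload 4.3 kg.
Tool frame: the origin (TCP) lies midway between the tips of the shut fingers; the grasp point (between the pads) lies 19 mm behind it; z points along the fingers, y is the direction in which the jaws open and shut (so a half turn about z gives the same grasp; the last joint's range is limited). The gripper opens to 85 mm and grips with 20 to 120 N. Pads are 22 mm wide; open, the fingers measure 114 mm over their backs; the gripper's body (76 mm by 85 mm) begins 54 mm behind the grasp point. The pads swing forward as they close: fully open they stand 13 mm farther back than shut.
Start: joints at [-1.371, 0.377, 0.081, 1.274, 0, 1.46], TCP at [175.31, -547.662, 231.329] pointing down, gripper open.
Joint ranges: [-2.72, 2.72], [-0.84, 1.66], [-1.02, 1.22], [-1.77, 2.12], [-1.37, 1.28], [-3.14, 3.14]. Speed limits (rad/s): [2.57, 2.57, 3.14, 3.14, 3.14, 3.14].

### API

Orientations are given as a unit quaternion [w, x, y, z].
In Python, from rig import r gives the robot as it stands.
- The arm moves only by the shell command python3 -m jog 'ROWS' [FORCE]. ROWS is text: rows parted by semicolons, each of 7 numbers parted by spaces: the finger opening in mm, from 0 to 85.4, then the shift along the tool's x, y, z in mm, then the turn, a rotation vector about the tool's x, y, z in degrees. A call has 1 to 20 rows; each row is the pose to reach, as a shift and turn from the pose commanded when the call began, along the tool's axes at that moment; what a row does not reach only later rows make up. A row lasts 1/12 s, in which the tool goes at most 41.7 mm and 7.16 degrees, less where a joint would pass 70% of its speed; a pose out of reach is approached as far as the arm can. A call with a gripper value outside its range is refused whole. The fingers move at their own pace and stop on an object; FORCE is the grip in N (left out, the last holds). Time passes only in rows, so rows that repeat a pose let the fingers close. It gives the time, the measured TCP pose, the force and the opening at its end, in the units of the state.
- r.sense(): the state, without advancing time (a new reading comes with each control period).
- r.grab_frame(name): name is "side" or "top"; returns a dict with "color" (384x512x3 uint8, red, green, blue), "fx", "fy", "cx", "cy" (pixels), "k1" (the pictures are not rectified: a ray, as slopes to the right and down, at radius r is drawn at 1 + k1 r^2 times it, then the intrinsics apply), "xyz" and "orientation" of the camera in the world. Camera axes: x right, y up, looking along -z (the intrinsics and any distortion apply to the point x, -y, -z); pixel columns grow to the right and rows downward; lengths in mm; the calibration is good to about 2 mm. A picture is of the moment at which its call begins. There is no depth.
- r.finish_job(): hands the job in, once; it reports no verdict.
The state is a dict: "t": time; "qpos": joint angles; "qvel": joint speeds; "joint_torque": joint torques, N m; "tool_pos": TCP position; "tcp_rot": TCP orientation; "contact_force": force on the tool from outside, world axes, zero at the start; "torque": the same for the moment, N m; "gripper_width": finger opening in mm.
Only numpy, scipy, OpenCV 4.12 (cv2) and the standard library are available. Lean on these libraries where they do the work, as an engineer would, in place of code of your own. Each camera call takes 0.05 s, during which the arm holds its last target.

### The job

Get the small test cabinet ready to be worked on with its hatch open: press the shut hatch near its free edge so that its catch pops it ajar, then swing it wide open, square to the cabinet, and leave it there. Then take the flat service key (rectangular grip, not the round plug) from its holder and push its tongue straight down, fully home, into the slot of the interlock switch on the cabinet's roof. Let go of it, and leave the round plug and everything else on the bench undisturbed.

Things in the scene. Friction and masses are not known exactly. Their poses are not given: they have to be found in the camera images.
- hatch (a joint): hinge angle of the cabinet's upright front hatch, rad: 0 shut and latched, grows as it opens towards the robot, to 1.9; pressed in, to -0.026. Pressing its free side in by about 3 mm (6 to 8 N) frees the catch for good; when let go, a sprung plunger pushes it ajar to about 0.35 in about a second. From there it swings lightly (1 to 3 N) and stays where left.
- hinge_line (a point): fixed point on the cabinet: on the hatch's upright hinge axis, at roof height (150 mm), mid-thickness of the hatch, left front corner seen from the robot. Axes: x into the cabinet, y to its left, z up. At angle q the hatch runs from here along (-sin q, -cos q) in x, y. The grey steel body (220 wide, 190 deep) begins 12 mm along +x and spans +10 to -210 mm in y.
- push_spot (a point): where to press: on the outer face of the hatch, 170 mm from the hinge axis, 30 mm below its top edge; moves with it, x axis into the panel. The hatch is a plain aluminium panel without handle, 12 mm thick, 200 mm wide, from 15 to 150 mm above the bench. 30 to 70 mm from the hinge it carries a thin steel cover, 40 mm above its top, that hides the switch slot until it is swung away.
- slot_mouth (a point): centre of the mouth of the interlock switch's slot, in the top of a grey box 54 x 38 mm and 34 mm high fixed on the cabinet's roof behind the hatch, near the hinge. Axes as the cabinet's. The slot is 25 mm long in x, 7 mm wide in y, chamfered 3 mm, and goes 29 mm straight down. Its mouth is 184 mm above the bench.
- key_center (a point): centre of the service key, half-way up its 66 mm. Below, a steel tongue 22 (x) by 4 (y) mm, 24 mm long, tip 33 mm below this point; above, a grey block grip 40 (x) by 14 (y) by 42 mm, from 9 mm below to 33 mm above this point. About 60 g. Stands tongue down in a black holder 60 x 50 x 36 mm; pulls straight up. Either way round fits; when home this point is 9 mm above the slot's mouth.
- plug: round-headed grey plug (head 32 mm across) standing in a like holder beside the key's; not needed, leave it alone. Origin at the tip of its pin, 24 mm below the holder's top.
- tape: black ring of tape 60 mm across, 20 mm high, lying on the cabinet's roof at the right rear; leave alone. Origin centre of underside.
- driver: screwdriver lying on the bench right of the cabinet; leave alone. Origin at its middle, on the bench.
- meter: hand multimeter 150 x 75 x 32 mm on the left of the bench; leave alone. Origin centre of underside.
- parts_bin: grey open parts bin 120 x 100 x 50 mm at the right; leave alone. Origin centre of underside.
- cleaner: white spray can 52 mm across, 150 mm high, right of and behind the cabinet; leave alone. Origin centre of underside.
- mug: white mug at the right near the robot, 80 mm across, 90 mm high; leave alone. Origin centre of underside.
- heatsink: finned aluminium heat sink 70 x 50 x 30 mm at the right; leave alone. Origin centre of underside.

How it is judged:
By the outcome, as a careful person would: the job done as asked, in the order asked, and still so for the second after the job is handed in, with the robot touching nothing.
It also fails if it takes over 72 s, if anything falls off the work surface, if the arm or the gripper's body presses on something with over 40 N, if the wrist force passes 120 N, or if a joint passes its speed limit or range.

## Working session

There is one attempt and no reset: what is moved stays moved. The work goes in short steps, Python scripts to look and compute and a shell command to move; the robot and the scene stay as the last step left them, time stands still between calls to the robot, and variables do not carry over. Pictures are saved under pics/ and viewed, and the job is handed in when it is done.

```bash
ls; mkdir -p pics
python3 - <<'E'
from rig import r
import cv2
print(r.sense())
for n in("side","top"):
    f=r.grab_frame(n); cv2.imwrite(f"pics/{n}0.png",f["color"][:,:,::-1]); print(n,{k:v for k,v in f.items() if k!="color"})
E
```

```text
pics
{'t': 0.0, 'qpos': array([-1.37131108e+00,  3.78062311e-01,  7.96554278e-02,  1.27434551e+00,
        1.44046190e-06,  1.46047250e+00]), 'qvel': array([ 0.00064235,  0.00121578, -0.00074906,  0.00204654, -0.00078198,
        0.00039961]), 'joint_torque': array([-1.42737677e-03, -4.63606238e+01,  2.69874161e+01,  2.08955607e-02,
        9.37653368e-07,  5.33565672e-07]), 'tool_pos': array([ 175.17413694, -547.01821434,  230.37268976]), 'tcp_rot': array([-9.77091159e-04,  9.88025792e-01,  1.54285703e-01, -4.28673516e-05]), 'contact_force': array([0.07940315, 0.08118724, 1.14068156]), 'torque': array([-0.01657024, -0.02267734,  0.00247217]), 'gripper_width': 85.2806220701908}
side {'fx': 437.3509173773782, 'fy': 437.3509173773782, 'cx': 256.2931852139364, 'cy': 190.94854416141672, 'k1': 0.032129741931494156, 'xyz': array([  55.01592484, -839.33113393,  963.30786327]), 'orientation': array([ 0.87688956,  0.40963503, -0.10959261, -0.22639193])}
top {'fx': 485.27291050695754, 'fy': 485.27291050695754, 'cx': 251.82751822183127, 'cy': 194.87747177089125, 'k1': 0.049285230783259935, 'xyz': array([ 284.63638439,    6.91015804, 1529.35646453]), 'orientation': array([-0.70398993, -0.0678684 ,  0.05200066,  0.70504467])}
```

View pics/side0.png

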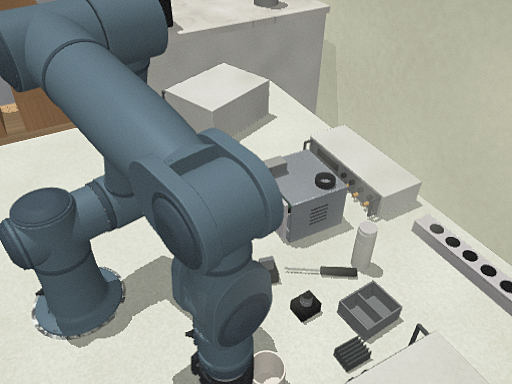

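View pics/top0.png

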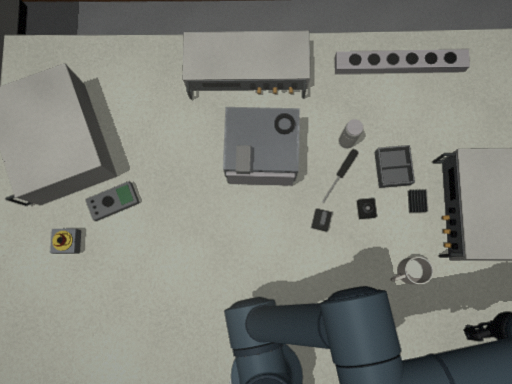

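The top view shows the cabinet at about (262,145), with the switch box at (244,158), the tape at (285,123), the key at (321,219) and the plug at (367,208). Next I'll enlarge it.

```bash
cat > h.py <<'E'
import numpy as np, cv2
from scipy.spatial.transform import Rotation as R
from rig import r
def Rq(q): return R.from_quat([q[1],q[2],q[3],q[0]]).as_matrix()
def cam(f):
    K=np.array([[f["fx"],0,f["cx"]],[0,f["fy"],f["cy"]],[0,0,1.]]); D=np.array([f["k1"],0,0,0,0.])
    M=Rq(f["orientation"])@np.diag([1,-1,-1.]); return K,D,M,np.array(f["xyz"])
def proj(f,P):
    K,D,M,c=cam(f); p=(np.atleast_2d(P)-c)@M
    return cv2.projectPoints(p.reshape(-1,1,3).astype(float),np.zeros(3),np.zeros(3),K,D)[0].reshape(-1,2)
def ray(f,uv):
    K,D,M,c=cam(f); n=cv2.undistortPoints(np.array(uv,float).reshape(-1,1,2),K,D).reshape(-1,2)
    return c,np.c_[n,np.ones(len(n))]@M.T
def onz(f,uv,z):
    c,d=ray(f,uv); return c+d*((z-c[2])/d[:,2])[:,None]
def crop(f,name,x0,y0,x1,y1,s,pts=None):
    im=cv2.resize(f["color"][y0:y1,x0:x1,::-1],None,fx=s,fy=s,interpolation=cv2.INTER_CUBIC)
    if pts is not None:
        for u,v in proj(f,pts): cv2.circle(im,(int((u-x0+.5)*s),int((v-y0+.5)*s)),2,(0,0,255),-1)
    cv2.imwrite("pics/"+name+".png",im)
def tool():
    s=r.sense(); return s["tool_pos"],Rq(s["tcp_rot"]),s
E
python3 - <<'E'
from h import *
f=r.grab_frame("top")
crop(f,"t1",215,95,315,195,6)
crop(f,"t2",300,190,400,240,8)
E
```

```text
(no output)
```

View pics/t1.png

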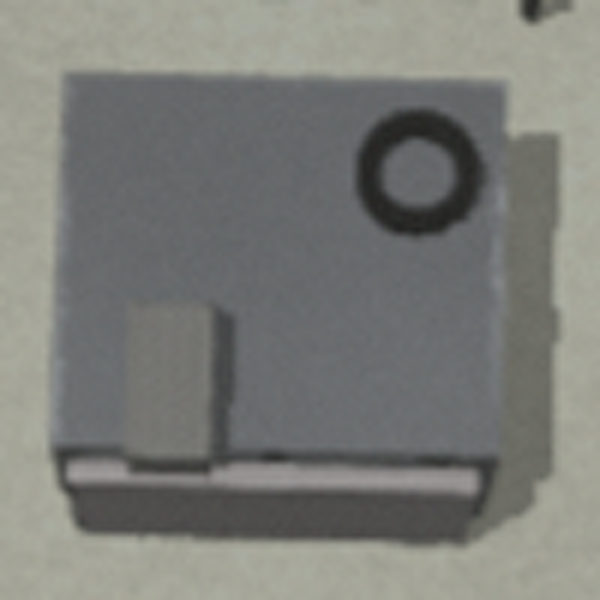

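View pics/t2.png

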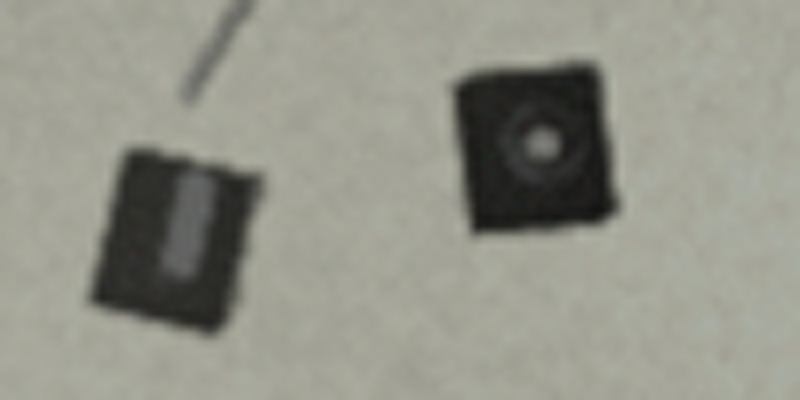

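Run:
```python
from h import *
f=r.grab_frame("top")
c=lambda L,x0,y0,s:[(x0+(a+.5)/s-.5,y0+(b+.5)/s-.5) for a,b in L]
P=onz(f,c([(63,75),(507,82),(497,458),(53,452)],215,95,6),150)
print(P.round(1)); 
for i in range(4): print(np.linalg.norm(P[i]-P[i-1]).round(1))
# rigid fit; model in hinge frame
m=np.array([[202,10],[202,-210],[12,-210],[12,10.]])
a=m-m.mean(0); b=P[:,:2]-P[:,:2].mean(0)
th=np.arctan2((a[:,0]*b[:,1]-a[:,1]*b[:,0]).sum(),(a*b).sum())
Rm=np.array([[np.cos(th),-np.sin(th)],[np.sin(th),np.cos(th)]])
h=P[:,:2].mean(0)-Rm@m.mean(0); print("hinge",h,"yaw deg",np.degrees(th)); print((m@Rm.T+h-P[:,:2]).round(1))
K=onz(f,c([(178,168),(215,170),(200,275),(165,275)],300,190,8),78); print(K.round(1),K.mean(0))
H=onz(f,c([(130,150),(262,178),(215,333),(93,300)],300,190,8),36); print(H.round(1),H.mean(0))
print(np.degrees(np.arctan2(*(H[0]-H[3])[1::-1])),np.degrees(np.arctan2(*(H[1]-H[2])[1::-1])),np.linalg.norm(H[0]-H[3]),np.linalg.norm(H[1]-H[0]))
print("plug",onz(f,c([(543,143)],300,190,8),70))
```

```text
[[ 786.4  117.7  150. ]
 [ 781.  -101.9  150. ]
 [ 591.2  -94.2  150. ]
 [ 595.2  120.9  150. ]]
191.3
219.7
190.0
215.1
hinge [583.90494331 113.19818269] yaw deg -1.4013631678811778
[[-0.3  0.5]
 [-0.3  0.2]
 [-0.4 -2.8]
 [ 1.   2. ]]
[[ 484.9 -170.8   78. ]
 [ 484.1 -184.6   78. ]
 [ 444.5 -177.9   78. ]
 [ 444.5 -164.9   78. ]] [ 464.50486392 -174.54532708   78.        ]
[[ 497.7 -157.6   36. ]
 [ 486.7 -208.1   36. ]
 [ 426.8 -188.4   36. ]
 [ 439.5 -142.1   36. ]] [ 462.70020264 -174.04713694   36.        ]
-14.8846661654798 -18.13155646492959 60.22476014373023 51.673718285591356
plug [[ 495.20137185 -308.68016503   70.        ]]
```

The back roof corners at crop (63,75) and (507,82), with the front edge, put the hinge at about (584,113) with yaw −1.4°. The key is at about (464,−174). I'll write a move helper and then head for the push approach.

```bash
cat >> h.py <<'E'
HX=np.array([584.,113.2]); TH=np.radians(-1.4)
def loc(x,y,z): # hinge-frame to world (z above bench)
    return np.array([HX[0]+np.cos(TH)*x-np.sin(TH)*y,HX[1]+np.sin(TH)*x+np.cos(TH)*y,z])
def rel(t,yaw):
    p,Rt,s=tool(); y=np.radians(yaw)
    T=np.array([[np.cos(y),np.sin(y),0],[np.sin(y),-np.cos(y),0],[0,0,-1.]])
    d=Rt.T@(np.array(t)-p); rv=R.from_matrix(Rt.T@T).as_rotvec(degrees=True)
    print("rel",d.round(1),rv.round(2))
def st():
    p,Rt,s=tool(); print("t",round(s["t"],2),"p",p.round(1),"yaw",np.degrees(np.arctan2(Rt[1,0],Rt[0,0])).round(2),"tilt",np.degrees(np.arccos(-Rt[2,2])).round(2),"F",s["contact_force"].round(1),"w",round(s["gripper_width"],1),"q",s["qpos"].round(2))
E
python3 -c "
from h import *
st();rel([470,-55,231],178.6);print(loc(-57,-170,105))"
```

```text
t 0.2 p [ 175.2 -547.3  230.7] yaw 17.75 tilt 0.07 F [-1.  -1.   0.5] w 85.3 q [-1.37  0.38  0.08  1.27 -0.    1.46]
rel [ 4.308e+02 -3.790e+02  2.000e-01] [-1.0000e-02 -1.0000e-01 -1.6085e+02]
[522.8635448  -55.35661911 105.        ]
```

```bash
python3 -m jog '0 431 -379 0 0 0 -161;0 431 -379 0 0 0 -161;0 431 -379 0 0 0 -161;0 431 -379 0 0 0 -161;0 431 -379 0 0 0 -161;0 431 -379 0 0 0 -161;0 431 -379 0 0 0 -161;0 431 -379 0 0 0 -161;0 431 -379 0 0 0 -161;0 431 -379 0 0 0 -161;0 431 -379 0 0 0 -161;0 431 -379 0 0 0 -161;0 431 -379 0 0 0 -161;0 431 -379 0 0 0 -161;0 431 -379 0 0 0 -161;0 431 -379 0 0 0 -161;0 431 -379 0 0 0 -161;0 431 -379 0 0 0 -161;0 431 -379 0 0 0 -161;0 431 -379 0 0 0 -161'; python3 -c "
from h import *
st();rel([500,-55,107],178.6)
f=r.grab_frame('top');crop(f,'t3',0,0,512,384,1.5)
crop(r.grab_frame('side'),'s3',0,0,512,384,1.5)"
```

```text
t: 1.87
tool_pos: [470.1, -55.1, 231.1]
tcp_rot: [-0.0, 0.162, 0.987, -0.0]
contact_force: [0.8, -0.1, -0.1]
gripper_width: -0.1
t 1.87 p [470.1 -55.1 231.1] yaw 161.36 tilt 0.03 F [ 0.8 -0.1 -0.1] w -0.1 q [-0.25  0.17 -0.2   1.2  -0.    0.07]
rel [-28.4   9.7 124.1] [-1.000e-02 -3.000e-02 -1.724e+01]
```

View pics/t3.png

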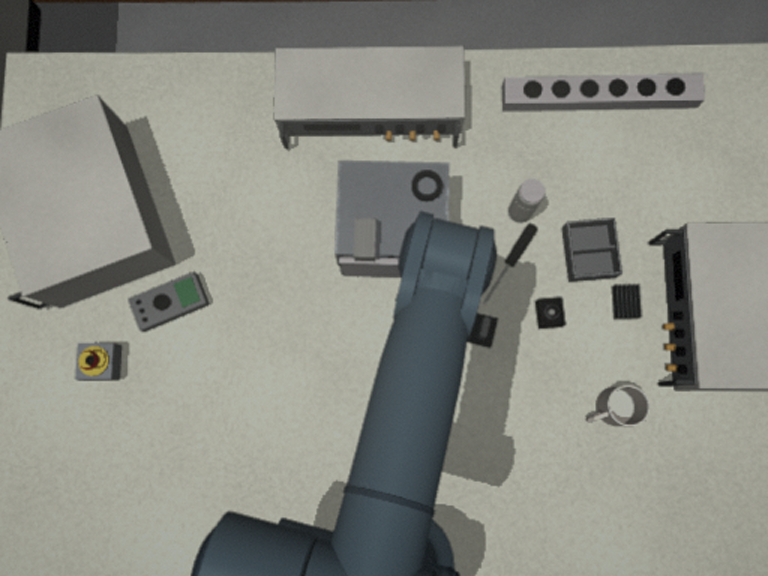

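View pics/s3.png

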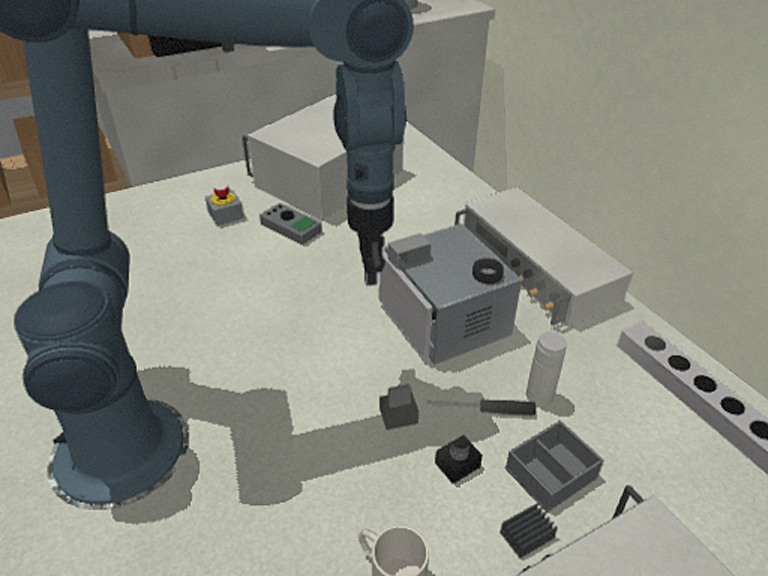

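The side view now shows the cabinet and the hatch's free edge at about (432,330), plus the key, with nothing in the way. I'll overlay the cabinet and key models to check the poses.

Run:
```python
from h import *
f=r.grab_frame("side")
box=lambda x0,x1,y0,y1,z0,z1:[loc(x,y,z) for x in(x0,x1) for y in (y0,y1) for z in(z0,z1)]
pts=box(12,202,10,-210,0,150)+box(-6,6,0,-200,15,150)
crop(f,"s4",245,135,355,245,6,pts)
def key(c,yaw):
    a=np.radians(yaw);return [np.array([c[0]+np.cos(a)*x-np.sin(a)*y,c[1]+np.sin(a)*x+np.cos(a)*y,z]) for x in(-20,20) for y in(-7,7) for z in(36,78)]
k=key((464.5,-174.5),-9)
crop(f,"s5",235,240,345,330,7,k)
crop(f,"s5b",235,240,345,330,7)
f=r.grab_frame("top")
crop(f,"t4",215,95,315,195,6,pts)
```

```text
(no output)
```

View pics/s4.png

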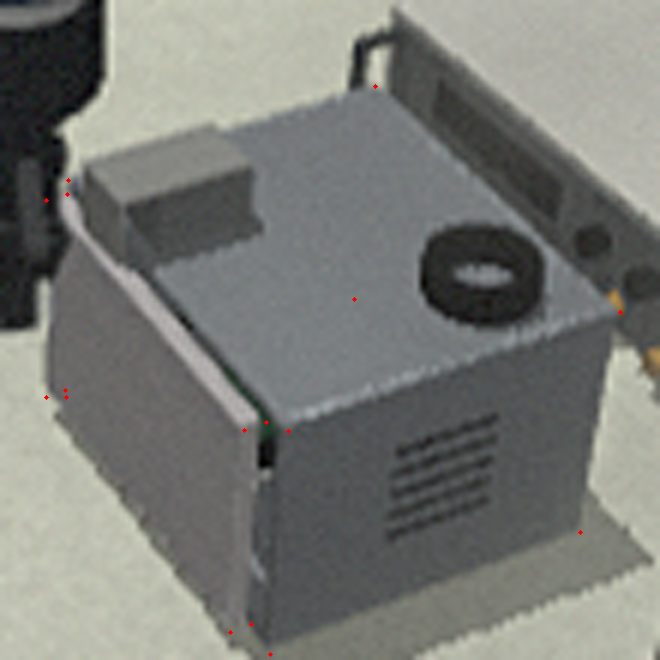

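View pics/s5.png

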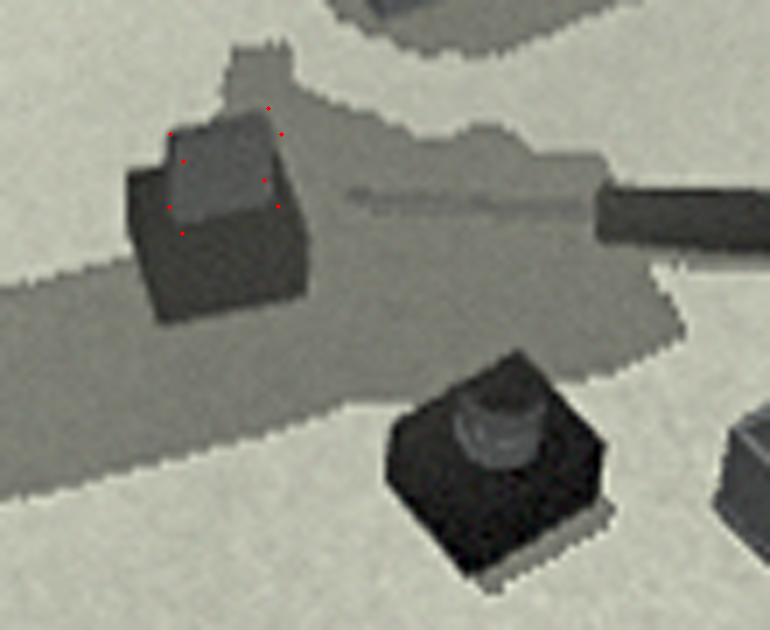

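View pics/t4.png

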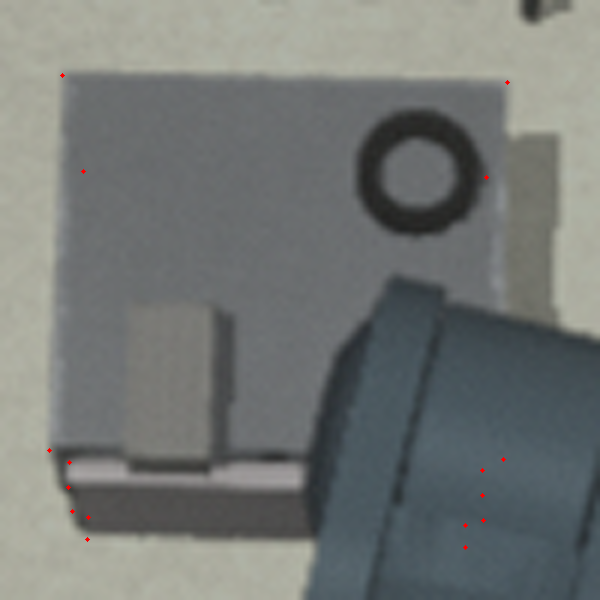

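```bash
python3 -m jog '0 -28 10 60 0 0 -7;0 -28 10 124 0 0 -14;0 -28 10 124 0 0 -17.2;0 -28 10 124 0 0 -17.2;0 -28 10 124 0 0 -17.2;0 -28 10 124 0 0 -17.2'; python3 -c "
from h import *
st();rel([545,-55.5,107],178.6)"
```

```text
t: 2.57
tool_pos: [500.2, -55.1, 108.6]
tcp_rot: [0.0, 0.017, 1.0, -0.0]
contact_force: [0.2, 0.7, 0.3]
gripper_width: 0.1
t 2.57 p [500.2 -55.1 108.6] yaw 178.05 tilt 0.02 F [0.2 0.7 0.3] w 0.1 q [-0.24  0.31 -0.35  0.91 -0.   -0.2 ]
rel [-44.8   1.1   1.6] [-0.01  0.02 -0.55]
```

```bash
python3 -m jog '0 -20 1 2 0 0 0;0 -40 1 2 0 0 0;0 -46 1 2 0 0 0;0 -50 1 2 0 0 0;0 -53 1 2 0 0 0;0 -53 1 2 0 0 0'; python3 -c "
from h import *
st()"
```

```text
t: 3.07
tool_pos: [553.5, -55.8, 106.4]
tcp_rot: [0.001, 0.016, 1.0, -0.0]
contact_force: [-0.5, -0.1, -0.3]
gripper_width: 0.1
t 3.07 p [553.5 -55.8 106.4] yaw 178.16 tilt 0.09 F [-0.5 -0.1 -0.3] w 0.1 q [-0.21  0.41 -0.21  0.95 -0.   -0.18]
```

```bash
python3 -m jog '0 -2 0 0 0 0 0;0 -4 0 0 0 0 0;0 -6 0 0 0 0 0;0 -7 0 0 0 0 0;0 -8 0 0 0 0 0;0 -8 0 0 0 0 0'
```

```text
t: 3.57
tool_pos: [560.8, -55.9, 105.1]
tcp_rot: [-0.0, 0.016, 1.0, -0.0]
contact_force: [-0.8, -0.1, 0.9]
gripper_width: 0.2
```

```bash
for i in 1; do python3 -m jog '0 -1 0 0 0 0 0;0 -2 0 0 0 0 0;0 -2 0 0 0 0 0'; done; python3 -m jog '0 -1 0 0 0 0 0;0 -2 0 0 0 0 0;0 -2 0 0 0 0 0'
```

```text
t: 3.82
tool_pos: [561.6, -55.8, 104.8]
tcp_rot: [-0.001, 0.016, 1.0, 0.0]
contact_force: [-4.0, -0.5, 1.7]
gripper_width: 0.1
t: 4.07
tool_pos: [562.0, -55.7, 104.4]
tcp_rot: [-0.003, 0.016, 1.0, 0.0]
contact_force: [-7.8, -0.8, 3.6]
gripper_width: -0.1
```

```bash
python3 -m jog '0 -1 0 -0.5 0 0 0;0 -2 0 -1 0 0 0;0 -2 0 -1 0 0 0;0 -2 0 -1 0 0 0'; python3 -m jog '0 -1 0 0 0 0 0;0 -2 0 0 0 0 0;0 -2 0 0 0 0 0;0 -2 0 0 0 0 0'
```

```text
t: 4.4
tool_pos: [562.7, -55.8, 104.5]
tcp_rot: [-0.004, 0.016, 1.0, 0.0]
contact_force: [-9.2, -0.2, 0.0]
gripper_width: -0.2
t: 4.73
tool_pos: [564.4, -55.8, 104.5]
tcp_rot: [-0.005, 0.016, 1.0, 0.0]
contact_force: [-10.3, 0.0, 1.0]
gripper_width: 0.3
```

```bash
python3 -m jog '0 -1 0 0 0 0 0;0 -2 0 0 0 0 0;0 -2 0 0 0 0 0;0 -2 0 0 0 0 0'; python3 -m jog '0 20 0 0 0 0 0;0 60 0 0 0 0 0;0 110 0 0 0 0 0;0 120 0 0 0 0 0;0 120 0 0 0 0 0;0 120 0 0 0 0 0;0 120 0 0 0 0 0;0 120 0 0 0 0 0;0 120 0 0 0 0 0;0 120 0 0 0 0 0'
python3 - <<'E'
from h import *
st()
f=r.grab_frame("side"); crop(f,"s6",185,115,345,245,5)
E
```

```text
t: 5.07
tool_pos: [564.9, -55.9, 104.5]
tcp_rot: [-0.006, 0.016, 1.0, -0.0]
contact_force: [-14.3, -1.0, 4.9]
gripper_width: -0.0
t: 5.9
tool_pos: [452.3, -52.6, 106.4]
tcp_rot: [0.0, 0.016, 1.0, -0.0]
contact_force: [0.2, 0.6, 0.2]
gripper_width: -0.2
t 5.9 p [452.3 -52.6 106.4] yaw 178.2 tilt 0.06 F [0.2 0.6 0.2] w -0.2 q [-0.26  0.22 -0.47  0.87  0.   -0.22]
```

View pics/s6.png

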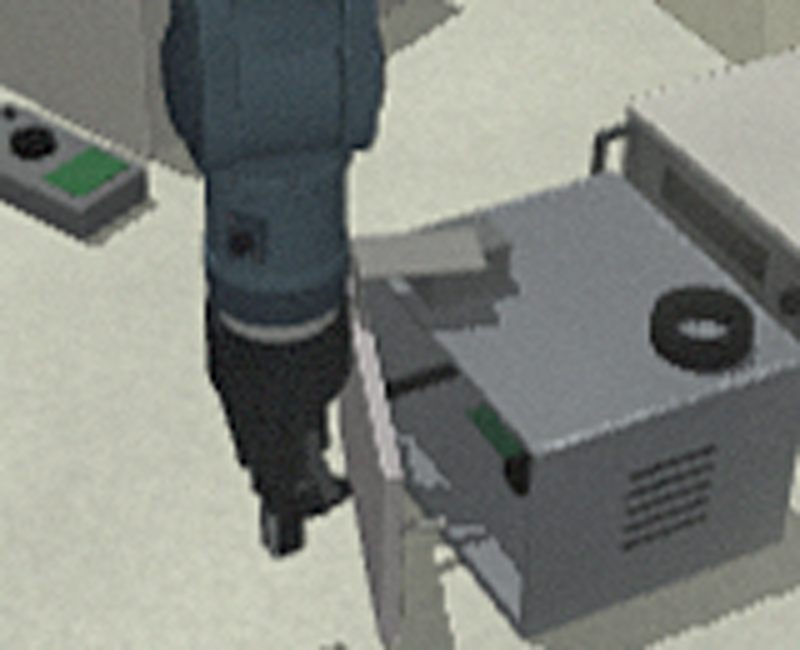

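The side view shows the hatch popped ajar, with its free top corner at crop (400,470). I'll go around the free edge and behind the panel.

```bash
python3 -c "
from h import *
rel([452,-140,102],178.6);rel(loc(-30,-250,102),178.6);rel(loc(-32,-178,102),178.6)"
```

```text
rel [ -2.8 -87.4   4.3] [-0.01  0.03 -0.4 ]
rel [-98.5 -80.4   4.3] [-0.01  0.03 -0.4 ]
rel [-96.   -8.4   4.3] [-0.01  0.03 -0.4 ]
```

```bash
python3 -m jog '0 -3 -40 4 0 0 0;0 -3 -80 4 0 0 0;0 -3 -87 4 0 0 0;0 -40 -85 4 0 0 0;0 -80 -83 4 0 0 0;0 -98 -80 4 0 0 0;0 -98 -80 4 0 0 0;0 -98 -80 4 0 0 0;0 -97 -50 4 0 0 0;0 -96 -25 4 0 0 0;0 -96 -8 4 0 0 0;0 -96 -8 4 0 0 0;0 -96 -8 4 0 0 0'
python3 - <<'E'
from h import *
st()
f=r.grab_frame("side"); crop(f,"s7",185,115,345,245,5)
E
```

```text
t: 7.03
tool_pos: [545.6, -62.9, 102.2]
tcp_rot: [-0.001, 0.015, 1.0, 0.0]
contact_force: [0.4, 0.9, 0.6]
gripper_width: -0.3
t 7.03 p [545.6 -62.9 102.2] yaw 178.26 tilt 0.06 F [0.4 0.9 0.6] w -0.3 q [-0.23  0.4  -0.23  0.94  0.   -0.2 ]
```

View pics/s7.png

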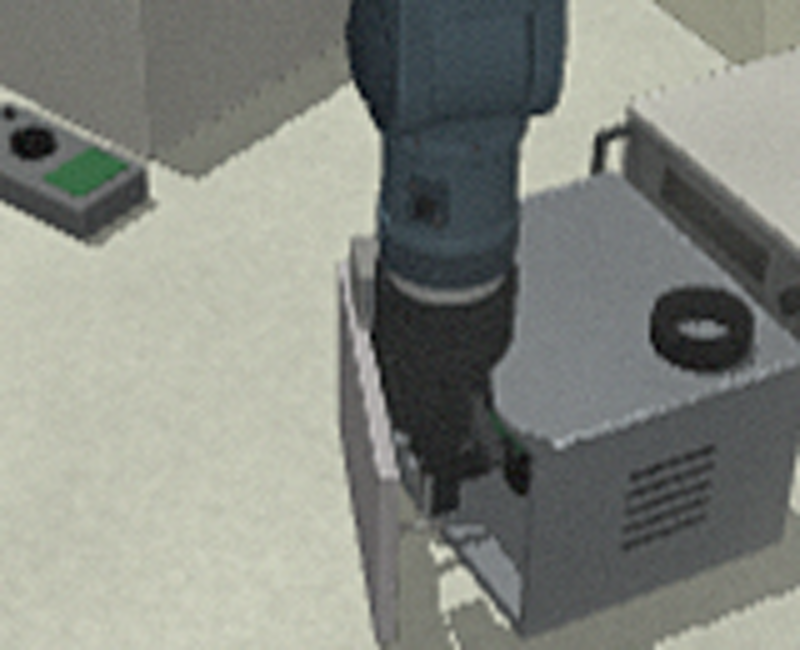

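Fingers are behind the panel at crop (440,480). I'll work out the arc waypoints.

Run:
```python
from h import *
for qd in (20,24,28,32,36,40,44,48,52,56,60,64,68,72,76,80,83):
    q=np.radians(qd); d=17.5;p=178
    print(qd,end=" ");rel(loc(-p*np.sin(q)+d*np.cos(q),-p*np.cos(q)-d*np.sin(q),102),178.6-qd)
```

```text
20 rel [10.6  3.9  0.1] [ 0.05 -0.06 19.61]
24 rel [22.6  7.4  0.2] [ 0.05 -0.06 23.61]
28 rel [34.3 11.6  0.2] [ 0.04 -0.06 27.61]
32 rel [45.7 16.7  0.2] [ 0.04 -0.06 31.61]
36 rel [56.7 22.6  0.2] [ 0.04 -0.07 35.61]
40 rel [67.3 29.2  0.2] [ 0.04 -0.07 39.61]
44 rel [77.4 36.5  0.2] [ 4.000e-02 -7.000e-02  4.361e+01]
48 rel [87.  44.5  0.2] [ 3.000e-02 -7.000e-02  4.761e+01]
52 rel [96.  53.2  0.3] [ 3.000e-02 -7.000e-02  5.161e+01]
56 rel [104.3  62.5   0.3] [ 3.000e-02 -7.000e-02  5.561e+01]
60 rel [112.   72.3   0.3] [ 3.000e-02 -8.000e-02  5.961e+01]
64 rel [119.   82.7   0.3] [ 2.000e-02 -8.000e-02  6.361e+01]
68 rel [125.2  93.5   0.3] [ 2.000e-02 -8.000e-02  6.761e+01]
72 rel [130.7 104.7   0.3] [ 2.000e-02 -8.000e-02  7.161e+01]
76 rel [135.4 116.3   0.4] [ 2.000e-02 -8.000e-02  7.561e+01]
80 rel [139.3 128.2   0.4] [ 1.000e-02 -8.000e-02  7.961e+01]
83 rel [141.6 137.2   0.4] [ 1.000e-02 -8.000e-02  8.261e+01]
```

```bash
python3 -m jog '0 4 1 0 0 0 7;0 8 3 0 0 0 14;0 10.6 3.9 0 0 0 19.6;0 22.6 7.4 0 0 0 23.6;0 34.3 11.6 0 0 0 27.6;0 45.7 16.7 0 0 0 31.6;0 56.7 22.6 0 0 0 35.6;0 67.3 29.2 0 0 0 39.6;0 77.4 36.5 0 0 0 43.6;0 87 44.5 0 0 0 47.6;0 96 53.2 0 0 0 51.6;0 104.3 62.5 0 0 0 55.6;0 112 72.3 0 0 0 59.6;0 119 82.7 0 0 0 63.6;0 125.2 93.5 0 0 0 67.6;0 130.7 104.7 0 0 0 71.6;0 135.4 116.3 0 0 0 75.6;0 138 123 0 0 0 78;0 138.6 125.5 0 0 0 78.8;0 138.6 125.5 0 0 0 78.8'
python3 - <<'E'
from h import *
st()
f=r.grab_frame("side"); crop(f,"s8",185,115,345,245,5)
f=r.grab_frame("top"); crop(f,"t8",200,95,350,245,4)
E
```

```text
t: 8.75
tool_pos: [411.8, 66.0, 102.1]
tcp_rot: [-0.0, 0.647, 0.763, -0.0]
contact_force: [-0.0, -0.2, -0.6]
gripper_width: 0.1
t 8.75 p [411.8  66.  102.1] yaw 99.39 tilt 0.03 F [-0.  -0.2 -0.6] w 0.1 q [ 0.01  0.16 -0.57  0.84 -0.    1.41]
```

View pics/s8.png

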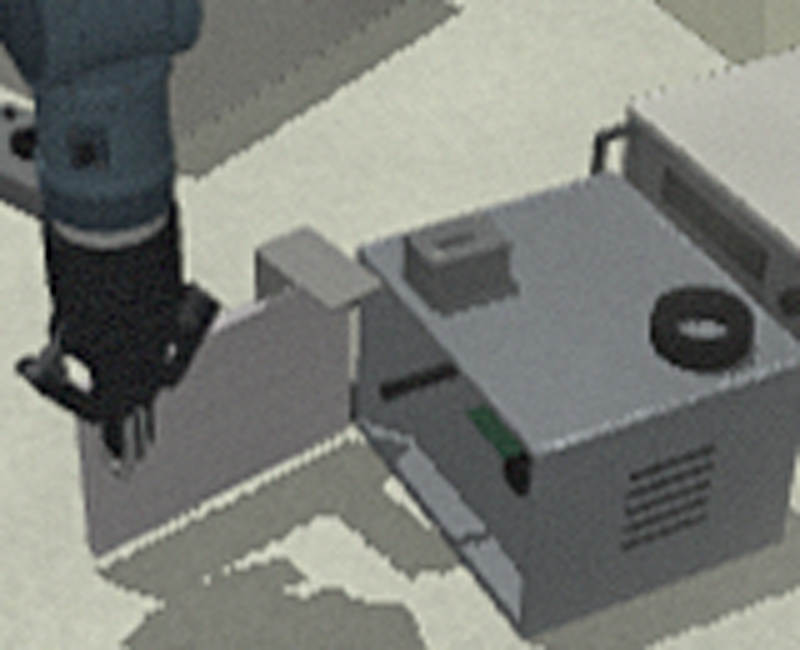

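View pics/t8.png

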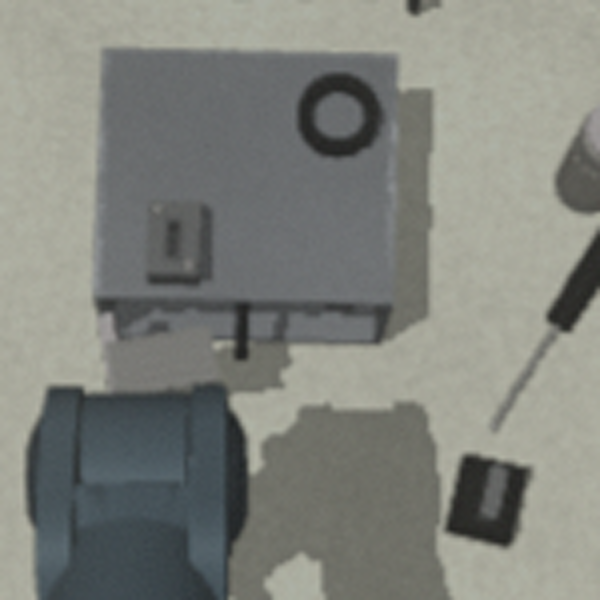

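The hatch is now around 80°. The cover plate (top crop 105–215, 330–390) points inward at z 190, and the slot is exposed at crop (174,240). I'll continue in smaller steps.

Run:
```python
from h import *
for qd in (82,84,86,88,90):
    q=np.radians(qd); d=17.5;p=178
    print(qd,end=" ");rel(loc(-p*np.sin(q)+d*np.cos(q),-p*np.cos(q)-d*np.sin(q),102),178.6-qd)
```

```text
82 rel [10.1 -1.5  0.2] [0.   0.02 2.78]
84 rel [16.3 -1.7  0.2] [0.   0.02 4.78]
86 rel [22.6 -1.7  0.2] [0.   0.02 6.78]
88 rel [28.8 -1.5  0.2] [0.   0.02 8.78]
90 rel [35.  -1.   0.2] [ 0.    0.02 10.78]
```

```bash
python3 -m jog '0 5 -1 0 0 0 1.5;0 10 -1.5 0 0 0 2.8;0 13 -1.6 0 0 0 3.8;0 16 -1.7 0 0 0 4.8;0 19 -1.7 0 0 0 5.8;0 22.6 -1.7 0 0 0 6.8;0 25 -1.6 0 0 0 7.8;0 27 -1.5 0 0 0 8.2;0 28.8 -1.5 0 0 0 8.8;0 28.8 -1.5 0 0 0 8.8'
python3 - <<'E'
from h import *
st()
f=r.grab_frame("side"); crop(f,"s9",185,115,345,245,5)
f=r.grab_frame("top"); crop(f,"t9",210,130,310,210,8)
E
```

```text
t: 9.68
tool_pos: [405.9, 94.8, 102.3]
tcp_rot: [-0.0, 0.703, 0.711, 0.0]
contact_force: [-0.1, 0.3, 0.5]
gripper_width: -0.1
t 9.68 p [405.9  94.8 102.3] yaw 90.59 tilt 0.0 F [-0.1  0.3  0.5] w -0.1 q [ 0.08  0.16 -0.57  0.84  0.    1.64]
```

View pics/s9.png

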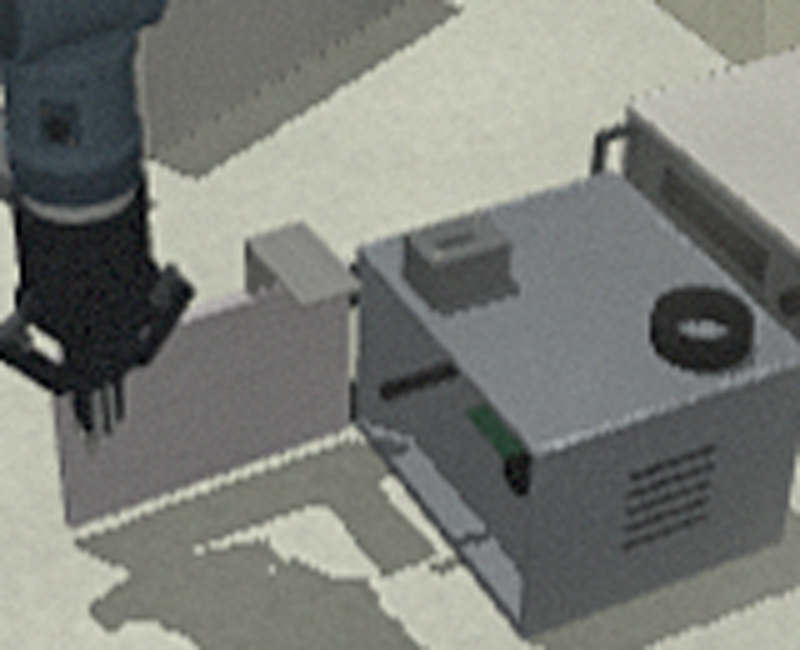

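View pics/t9.png

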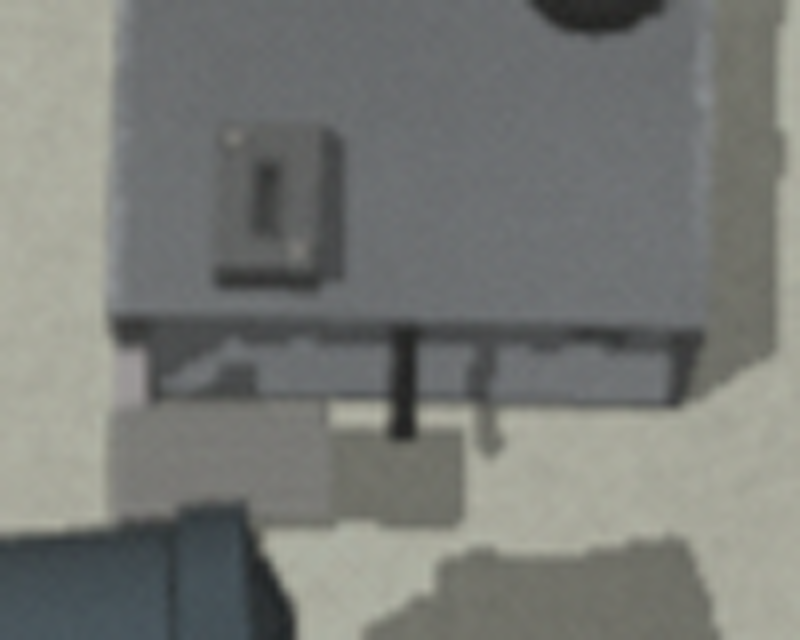

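```bash
cat > ang.py <<'E'
from h import *
def A(f,L,z,x0,y0,s):
    P=onz(f,[(x0+(a+.5)/s-.5,y0+(b+.5)/s-.5) for a,b in L],z); d=P[1]-P[0]
    print(P.round(1).tolist(),np.degrees(np.arctan2(d[1],d[0])).round(2),np.linalg.norm(d).round(1))
E
python3 - <<'E'
from ang import *
f=r.grab_frame("side")
A(f,[(72,525),(350,430)],15,185,115,5)
A(f,[(525,637),(783,540)],0,185,115,5)
A(f,[(360,248),(530,455)],150,185,115,5)
f=r.grab_frame("top")
A(f,[(115,404),(328,401)],190,210,130,8)
A(f,[(112,522),(330,525)],190,210,130,8)
A(f,[(112,318),(705,328)],150,210,130,8)
A(f,[(267,160),(262,232)],184,210,130,8)
A(f,[(112,522),(112,404)],190,210,130,8)
E
```

```text
[[388.5, 114.7, 15.0], [585.2, 110.3, 15.0]] -1.29 196.7
[[594.2, -91.6, 0.0], [782.9, -99.0, -0.0]] -2.24 188.8
[[599.2, 123.9, 150.0], [587.7, -91.7, 150.0]] -93.08 216.0
[[556.9, 115.8, 190.0], [557.6, 40.7, 190.0]] -89.41 75.1
[[514.7, 116.4, 190.0], [513.4, 40.0, 190.0]] -91.0 76.5
[[597.0, 120.4, 150.0], [592.2, -95.0, 150.0]] -91.26 215.5
[[646.8, 62.7, 184.0], [620.4, 64.4, 184.0]] 176.33 26.5
[[514.7, 116.4, 190.0], [556.9, 116.8, 190.0]] 0.58 42.2
```

```bash
python3 -m jog '0 1 0 0 0 0 0.5;0 2 0 0 0 0 0.8;0 2.5 0 0 0 0 0.8;0 2.5 0 0 0 0 0.8'
python3 - <<'E'
from h import *
st()
f=r.grab_frame("side"); crop(f,"s10",185,115,345,245,5)
E
```

```text
t: 10.22
tool_pos: [406.0, 97.1, 102.3]
tcp_rot: [0.0, 0.708, 0.706, -0.0]
contact_force: [0.3, -0.4, 0.1]
gripper_width: -0.1
t 10.22 p [406.   97.1 102.3] yaw 89.79 tilt 0.0 F [ 0.3 -0.4  0.1] w -0.1 q [ 0.08  0.16 -0.57  0.84 -0.    1.66]
```

View pics/s10.png

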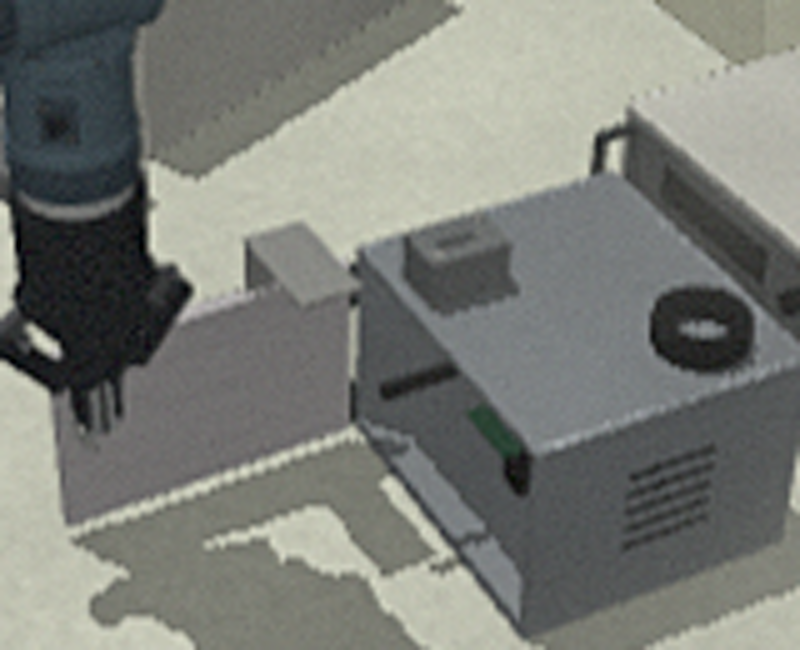

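Run:
```python
from h import *
f=r.grab_frame("top"); g=dict(f); g["color"]=np.clip((f["color"].astype(float)-25)*2.6,0,255).astype(np.uint8)
crop(g,"k1",305,203,340,235,16)
f=r.grab_frame("side"); g=dict(f); g["color"]=np.clip((f["color"].astype(float)-25)*2.6,0,255).astype(np.uint8)
crop(g,"k2",245,248,285,288,14)
```

```text
(no output)
```

View pics/k1.png

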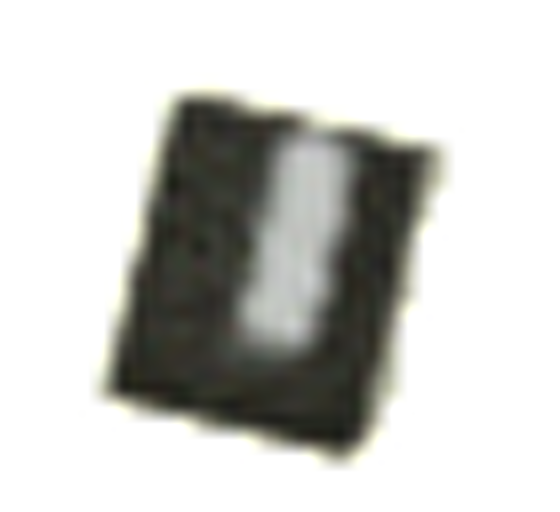

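View pics/k2.png

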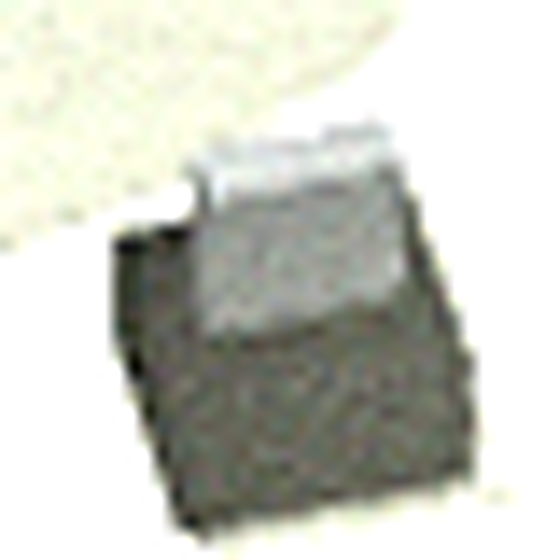

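Run:
```python
from ang import *
f=r.grab_frame("top")
a=lambda L,z,x,y,s:A(f,L,z,x,y,s)
a([(245,338),(282,138)],78,305,203,16); a([(313,348),(352,146)],78,305,203,16)
a([(110,390),(178,97)],36,305,203,16); a([(345,455),(432,150)],36,305,203,16)
f=r.grab_frame("side")
a([(215,200),(405,165)],78,245,248,14);a([(192,158),(383,125)],78,245,248,14);a([(205,335),(405,302)],36,245,248,14)
rel([464.5,-174.5,150],170)
rel([430,-40,150],130)
```

```text
[[445.4, -163.9, 78.0], [483.1, -171.7, 78.0]] -11.71 38.5
[[443.5, -176.5, 78.0], [481.5, -184.8, 78.0]] -12.23 38.9
[[440.0, -142.8, 36.0], [496.9, -157.1, 36.0]] -14.11 58.6
[[427.5, -187.4, 36.0], [486.4, -205.7, 36.0]] -17.2 61.7
[[443.0, -175.0, 78.0], [478.9, -184.8, 78.0]] -15.3 37.3
[[444.3, -163.8, 78.0], [480.4, -174.2, 78.0]] -16.01 37.6
[[442.9, -172.2, 36.0], [481.1, -183.9, 36.0]] -16.93 39.9
rel [-271.3   59.5  -47.7] [ -0.     0.   -80.21]
rel [-137.    24.5  -47.7] [  0.     0.   -40.21]
```

```bash
python3 -m jog '0 -15 0 0 0 0 0;0 -40 3 0 0 0 -7;60 -80 15 -20 0 0 -14;60 -120 25 -48 0 0 -21;60 -160 33 -48 0 0 -28;60 -200 42 -48 0 0 -35;60 -240 50 -48 0 0 -42;60 -271 57.5 -48 0 0 -49;60 -271 57.5 -48 0 0 -56;60 -271 57.5 -48 0 0 -63;60 -271 57.5 -48 0 0 -70;60 -271 57.5 -48 0 0 -76;60 -271 57.5 -48 0 0 -76;60 -271 57.5 -48 0 0 -76;60 -271 57.5 -48 0 0 -76'
python3 - <<'E'
from h import *
st(); rel([462.5,-174.3,44],166)
f=r.grab_frame("side"); crop(f,"s11",185,115,345,245,5)
f=r.grab_frame("top"); crop(f,"t11",210,130,310,230,6)
E
```

```text
t: 11.72
tool_pos: [462.4, -174.2, 150.2]
tcp_rot: [-0.0, 0.124, 0.992, 0.0]
contact_force: [-0.3, 0.1, -0.0]
gripper_width: 59.9
t 11.72 p [ 462.4 -174.2  150.2] yaw 165.71 tilt 0.01 F [-0.3  0.1 -0. ] w 59.9 q [-0.49  0.26 -0.3   1.01 -0.   -0.24]
rel [-1.000e-01 -1.000e-01  1.062e+02] [ 0.   -0.01 -0.29]
```

View pics/s11.png

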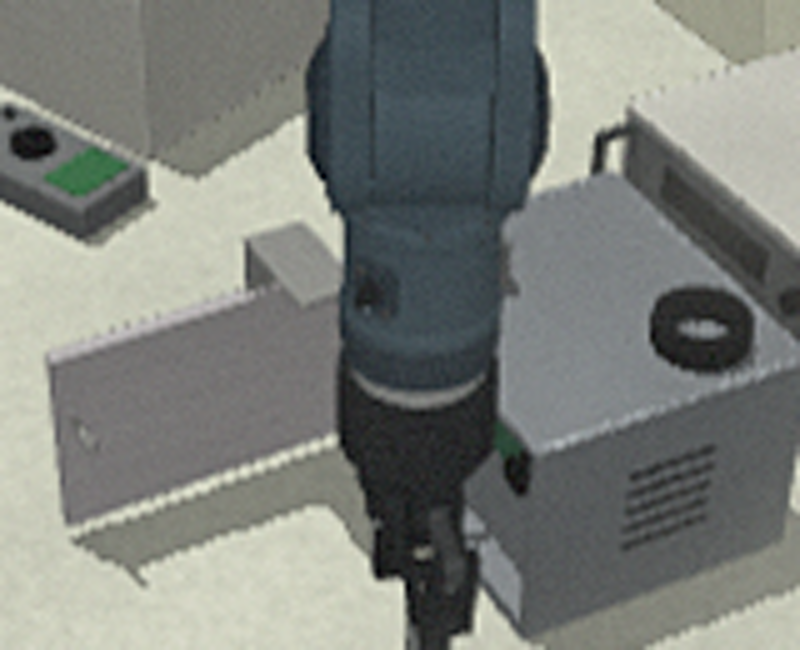

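View pics/t11.png

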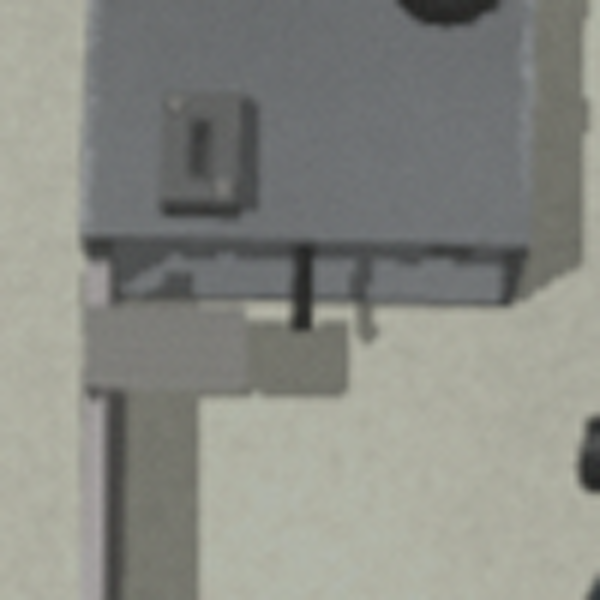

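Run:
```python
from h import *
f=r.grab_frame("top"); crop(f,"t12",215,165,260,245,8)
```

```text
(no output)
```

View pics/t12.png

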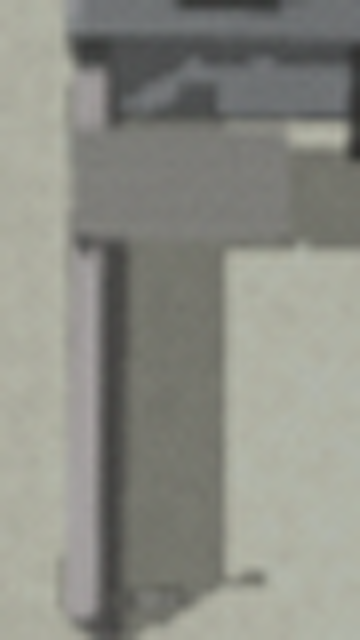

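Run:
```python
from ang import *
f=r.grab_frame("top")
A(f,[(66,610),(74,75)],150,215,165,8)
A(f,[(98,610),(105,75)],150,215,165,8)
A(f,[(53,452),(63,75)],150,215,95,6)
A(f,[(497,458),(507,82)],150,215,95,6)
A(f,[(63,75),(507,82)],150,215,95,6)
f=r.grab_frame("side")
A(f,[(70,525),(335,434)],15,185,115,5)
A(f,[(50,357),(270,290)],150,185,115,5)
A(f,[(535,452),(800,362)],150,185,115,5)
```

```text
[[389.0, 120.4, 150.0], [583.2, 119.6, 150.0]] -0.25 194.2
[[389.0, 109.0, 150.0], [583.1, 108.3, 150.0]] -0.22 194.2
[[595.2, 120.9, 150.0], [786.4, 117.7, 150.0]] -0.93 191.3
[[591.2, -94.2, 150.0], [781.0, -101.9, 150.0]] -2.31 190.0
[[786.4, 117.7, 150.0], [781.0, -101.9, 150.0]] -91.41 219.7
[[387.4, 115.3, 15.0], [574.6, 111.5, 15.0]] -1.16 187.2
[[386.7, 116.8, 150.0], [529.9, 112.5, 150.0]] -1.74 143.2
[[591.5, -91.0, 150.0], [771.2, -98.6, 150.0]] -2.44 179.9
```

Hatch reads about 89° from both cameras, which is square within about 1°. Now I'll grasp the key.

```bash
python3 -m jog '60 0 0 40 0 0 0;60 0 0 75 0 0 0;60 0 0 92 0 0 0;60 0 0 100 0 0 0;60 0 0 106 0 0 0;60 0 0 106 0 0 0;60 0 0 106 0 0 0' 50
python3 - <<'E'
from h import *
st()
f=r.grab_frame("side"); crop(f,"s13",215,215,315,305,7)
E
```

```text
t: 12.55
tool_pos: [463.4, -174.7, 45.2]
tcp_rot: [0.001, 0.124, 0.992, -0.0]
contact_force: [0.5, -0.2, -0.1]
gripper_width: 60.3
t 12.55 p [ 463.4 -174.7   45.2] yaw 165.79 tilt 0.1 F [ 0.5 -0.2 -0.1] w 60.3 q [-0.49  0.36 -0.46  0.75 -0.   -0.24]
```

View pics/s13.png

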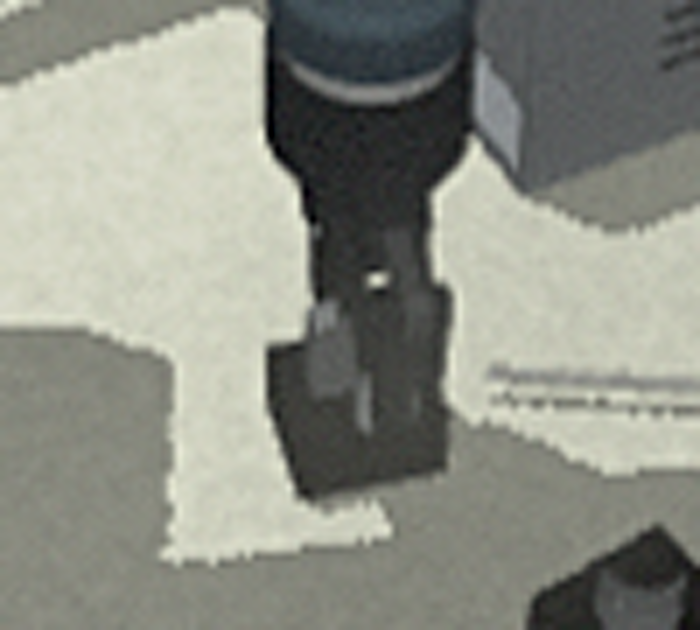

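```bash
python3 -m jog '10 0 0 0 0 0 0;10 0 0 0 0 0 0;10 0 0 0 0 0 0;10 0 0 0 0 0 0;10 0 0 0 0 0 0;10 0 0 0 0 0 0;10 0 0 0 0 0 0;10 0 0 0 0 0 0' 60; python3 -c "
from h import *
st()"
```

```text
t: 13.27
tool_pos: [463.1, -174.5, 45.0]
tcp_rot: [0.001, 0.124, 0.992, -0.0]
contact_force: [-1.1, 0.1, 5.7]
gripper_width: 13.0
t 13.27 p [ 463.1 -174.5   45. ] yaw 165.79 tilt 0.08 F [-1.1  0.1  5.7] w 13.0 q [-0.49  0.36 -0.46  0.75 -0.   -0.24]
```

```bash
python3 -m jog '8 0 0 -6 0 0 0;8 0 0 -14 0 0 0;8 0 0 -24 0 0 0;8 0 0 -40 0 0 0;8 0 0 -80 0 0 0;8 0 0 -120 0 0 0;8 0 0 -160 0 0 0;8 0 0 -195 0 0 0;8 0 0 -205 0 0 0;8 0 0 -205 0 0 0;8 0 0 -205 0 0 0;8 0 0 -205 0 0 0' 60
python3 - <<'E'
from h import *
st()
f=r.grab_frame("side"); crop(f,"s14",190,110,320,290,4)
crop(f,"s14b",225,150,285,220,10)
f=r.grab_frame("top"); crop(f,"t14",210,130,310,230,6)
E
```

```text
t: 14.27
tool_pos: [461.6, -173.7, 248.1]
tcp_rot: [-0.001, 0.124, 0.992, 0.0]
contact_force: [0.7, -0.6, -0.7]
gripper_width: 13.5
t 14.27 p [ 461.6 -173.7  248.1] yaw 165.79 tilt 0.13 F [ 0.7 -0.6 -0.7] w 13.5 q [-0.49  0.21 -0.11  1.26 -0.   -0.24]
```

View pics/s14.png

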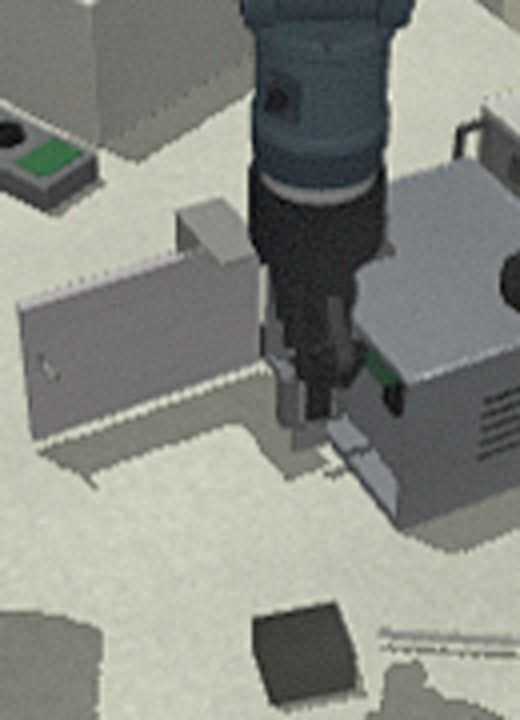

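View pics/s14b.png

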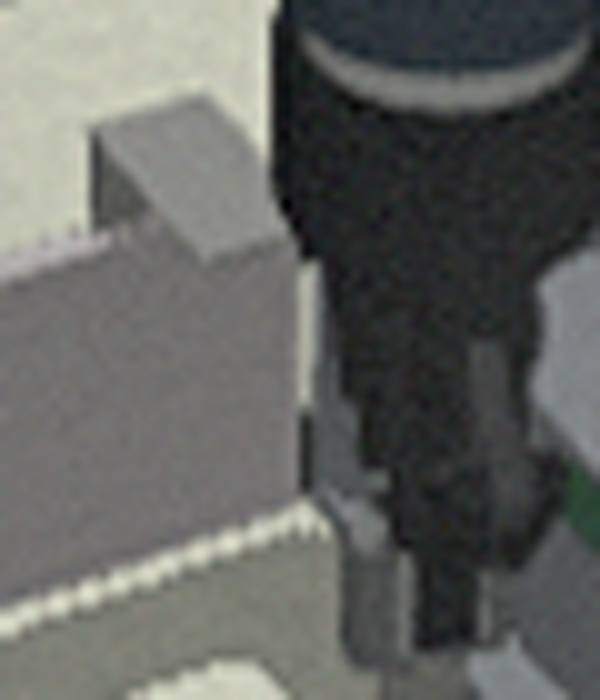

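Run:
```python
from h import *
rel([634,63.5,252],178.3); rel([560,-100,252],172)
```

```text
rel [-109.2  272.2   -4.7] [  0.07  -0.2  -12.51]
rel [-77.6  95.5  -4.7] [ 0.06 -0.21 -6.21]
```

View pics/t14.png

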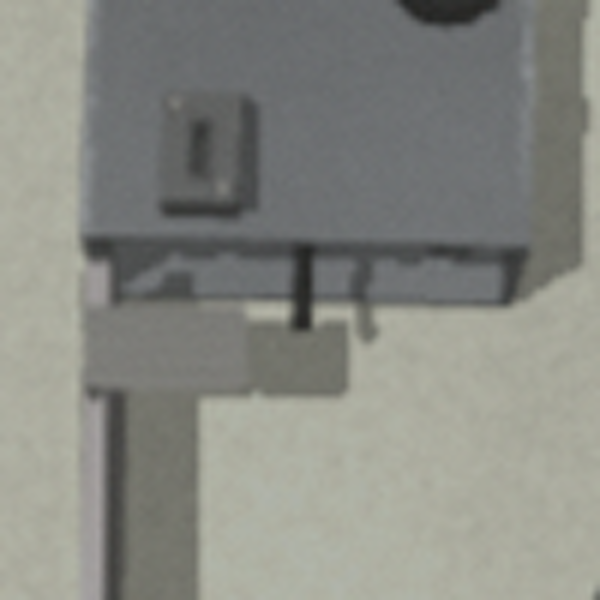

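```bash
python3 - <<'E'
from h import *
f=r.grab_frame("top"); g=dict(f); g["color"]=np.clip((f["color"].astype(float)-40)*2.6,0,255).astype(np.uint8)
crop(g,"k3",230,140,262,172,18)
E
python3 -m jog '8 -10 10 -4 0 0 -2;8 -30 40 -4 0 0 -4;8 -50 70 -4 0 0 -6;8 -70 100 -4 0 0 -7;8 -85 135 -4 0 0 -8;8 -95 170 -4 0 0 -10;8 -103 205 -4 0 0 -12;8 -107 240 -4 0 0 -12.5;8 -109 265 -4 0 0 -12.5;8 -109 272 -4 0 0 -12.5;8 -109 272 -4 0 0 -12.5;8 -109 272 -4 0 0 -12.5' 60;  python3 - <<'E'
from h import *
st()
f=r.grab_frame("side"); g=dict(f); g["color"]=np.clip((f["color"].astype(float)-20)*2,0,255).astype(np.uint8)
crop(g,"s15",240,115,310,185,10)
E
```

```text
t: 15.42
tool_pos: [634.3, 62.4, 252.2]
tcp_rot: [-0.001, 0.015, 1.0, -0.0]
contact_force: [0.1, -0.5, -1.4]
gripper_width: 13.1
t 15.42 p [634.3  62.4 252.2] yaw 178.31 tilt 0.13 F [ 0.1 -0.5 -1.4] w 13.1 q [-0.    0.51  0.35  1.41 -0.    0.03]
```

View pics/k3.png

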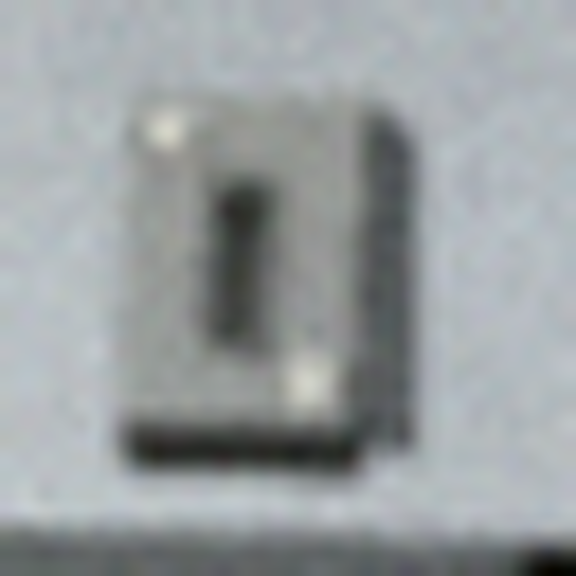

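View pics/s15.png

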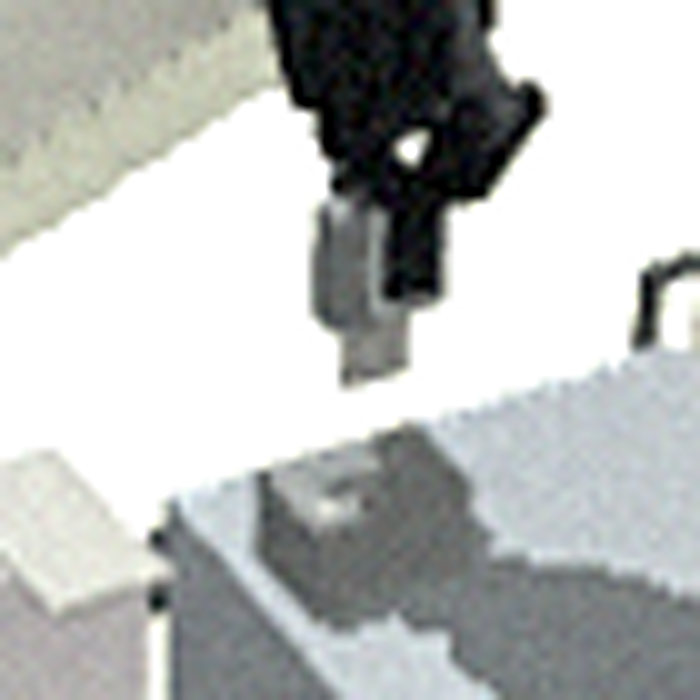

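Run:
```python
import cv2,numpy as np
im=cv2.imread("pics/s10.png")[100:215,195:350]
im=np.clip((im.astype(float)-50)*2.2,0,255).astype(np.uint8)
im=im[:,:]; im=cv2.resize(cv2.imread("pics/s10.png")[205:325,395:535],None,fx=5,fy=5,interpolation=cv2.INTER_CUBIC)
cv2.imwrite("pics/s10b.png",np.clip((im.astype(float)-50)*2.2,0,255).astype(np.uint8))
```

```text
(no output)
```

View pics/s10b.png

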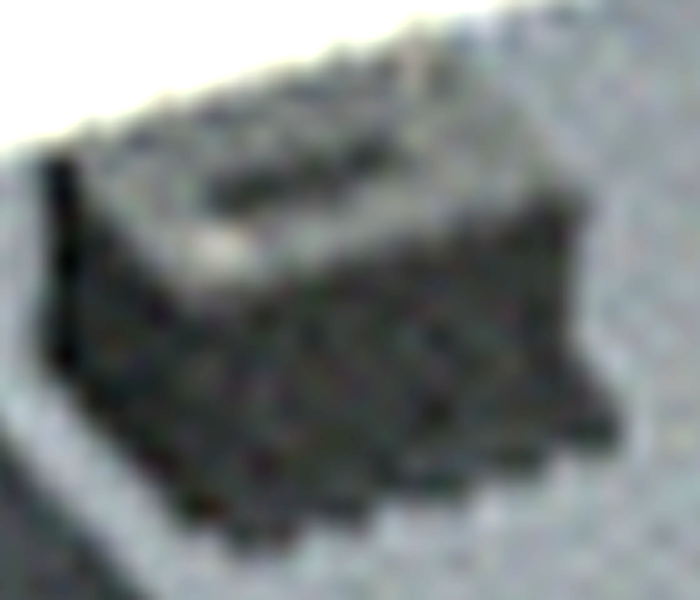

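Run:
```python
from ang import *
f=r.grab_frame("top")
cc=lambda L,x,y,s:[(x+(a+.5)/s-.5,y+(b+.5)/s-.5) for a,b in L]
print("slot top",onz(f,cc([(238,265),(243,182),(233,347),(243,258)],230,140,18),184).round(1))
print("box top",onz(f,cc([(135,95),(368,100),(352,425),(122,420)],230,140,18),184).round(1))
f=r.grab_frame("side")
print("slot side",onz(f,cc([(303,173),(205,200),(400,150)],264,156,25),184).round(1))
print("box side",onz(f,cc([(75,150),(190,285),(580,195),(455,50)],264,156,25),184).round(1))
print("tip",onz(f,cc([(345,387),(407,370),(376,379)],240,115,10),219).round(1))
print("grip bottom corners",onz(f,cc([(318,318),(345,333)],240,115,10),243).round(1))
print(tool()[0], proj(f,[tool()[0]]))
```

```text
slot top [[633.   63.2 184. ]
 [646.6  62.5 184. ]
 [619.7  64.  184. ]
 [634.2  62.4 184. ]]
box top [[660.9  79.7 184. ]
 [659.9  42.6 184. ]
 [606.9  45.1 184. ]
 [607.9  81.5 184. ]]
slot side [[631.3  63.9 184. ]
 [618.1  64.9 184. ]
 [644.1  62.3 184. ]]
box side [[609.5  81.2 184. ]
 [607.8  51.  184. ]
 [658.3  44.1 184. ]
 [660.9  76.9 184. ]]
tip [[625.1  65.2 219. ]
 [645.9  63.9 219. ]
 [635.4  64.3 219. ]]
grip bottom corners [[617.9  70.  243. ]
 [620.8  59.6 243. ]]
[634.4627254   61.16511379 253.1500492 ] [[277.88812185 143.41728528]]
```

Run:
```python
from h import *
st(); rel([632,63,222],178.3)
```

```text
t 15.57 p [634.5  61.2 253.2] yaw 178.18 tilt 0.05 F [ 0.4  0.5 -0.6] w 13.0 q [-0.    0.51  0.35  1.41 -0.    0.03]
rel [ 2.5  1.8 31.2] [-0.03 -0.03 -0.12]
```

```bash
python3 -m jog '8 2 1 12 0 0 0;8 2.3 1.4 24 0 0 0;8 2.3 1.4 31 0 0 0;8 2.3 1.4 31 0 0 0;8 2.3 1.4 31 0 0 0;8 2.3 1.4 31 0 0 0' 60
python3 - <<'E'
from h import *
st()
f=r.grab_frame("side"); g=dict(f); g["color"]=np.clip((f["color"].astype(float)-20)*2.2,0,255).astype(np.uint8)
crop(g,"s16",255,135,300,180,14)
st()
E
```

```text
t: 16.07
tool_pos: [632.9, 63.7, 223.0]
tcp_rot: [0.0, 0.015, 1.0, -0.0]
contact_force: [0.7, 0.8, -1.1]
gripper_width: 13.2
t 16.07 p [632.9  63.7 223. ] yaw 178.25 tilt 0.05 F [ 0.7  0.8 -1.1] w 13.2 q [ 0.    0.51  0.26  1.32 -0.    0.03]
t 16.12 p [633.1  63.8 223.1] yaw 178.26 tilt 0.08 F [ 0.6 -1.  -1.4] w 13.4 q [ 0.    0.51  0.26  1.32 -0.    0.03]
```

View pics/s16.png

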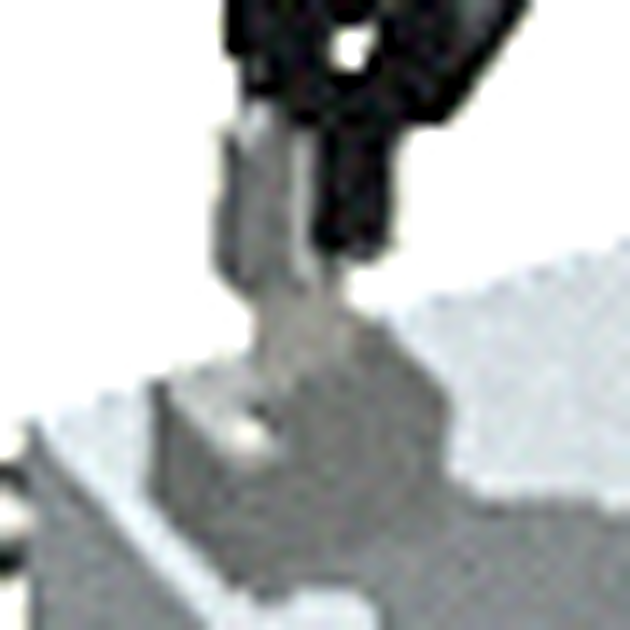

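Run:
```python
from h import *
f=r.grab_frame("side"); g=dict(f); g["color"]=np.clip((f["color"].astype(float)-20)*2.2,0,255).astype(np.uint8)
p,Rt,s=tool(); print(p)
def keyp(off): # off in tool x,y,-z
    P=[]
    for x in(-11,11):
        for y in (-2,2):
            P.append((x,y,-33)); 
    for x in(-20,20):
        for y in(-7,7):
            for z in(-9,33): P.append((x,y,z))
    return [p+Rt@np.array([a+off[0],b+off[1],-(c+off[2])]) for a,b,c in P]
q=keyp((0,0,0))
# slot rim predicted from (632.5,63.4)
th=np.radians(-1.6)
for x in(-12.5,12.5):
    for y in(-3.5,3.5): q.append(np.array([632.5+x*np.cos(th)-y*np.sin(th),63.4+x*np.sin(th)+y*np.cos(th),184]))
crop(g,"s17",255,135,300,180,14,q)
```

```text
[633.1606585   63.95883232 223.19181948]
```

View pics/s17.png

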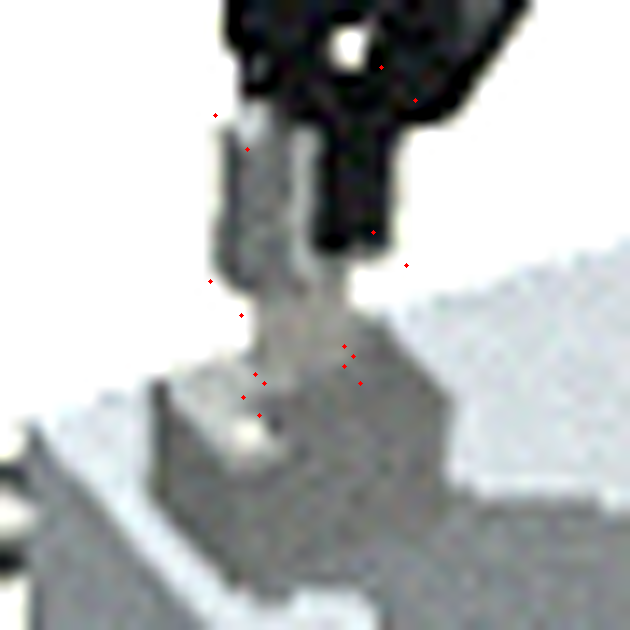

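```bash
python3 -m jog '8 1.5 -0.4 1 0 0 0;8 1.5 -0.4 3 0 0 0;8 1.5 -0.4 5 0 0 0;8 1.5 -0.4 7 0 0 0;8 1.5 -0.4 7 0 0 0;8 1.5 -0.4 7 0 0 0' 60; python3 -m jog '8 0 0 1.5 0 0 0;8 0 0 3 0 0 0;8 0 0 3 0 0 0;8 0 0 3 0 0 0' 60
```

```text
t: 16.67
tool_pos: [631.4, 63.9, 215.1]
tcp_rot: [0.0, 0.015, 1.0, -0.0]
contact_force: [2.2, -0.4, -1.2]
gripper_width: 12.9
t: 17.0
tool_pos: [631.4, 63.9, 212.2]
tcp_rot: [0.0, 0.015, 1.0, -0.0]
contact_force: [2.2, -1.1, -1.5]
gripper_width: 13.5
```

```bash
python3 -m jog '8 0 0 1.5 0 0 0;8 0 0 3 0 0 0;8 0 0 3 0 0 0;8 0 0 3 0 0 0' 60; python3 -m jog '8 0 0 1.5 0 0 0;8 0 0 3 0 0 0;8 0 0 3 0 0 0;8 0 0 3 0 0 0' 60;  python3 - <<'E'
from h import *
st()
f=r.grab_frame("side"); g=dict(f); g["color"]=np.clip((f["color"].astype(float)-20)*2.2,0,255).astype(np.uint8)
crop(g,"s18",255,135,300,180,14)
st()
E
```

```text
t: 17.33
tool_pos: [631.4, 63.8, 209.2]
tcp_rot: [0.0, 0.015, 1.0, -0.0]
contact_force: [2.9, 0.5, -1.7]
gripper_width: 13.2
t: 17.67
tool_pos: [631.4, 63.8, 206.2]
tcp_rot: [0.0, 0.015, 1.0, -0.0]
contact_force: [4.4, 0.0, -0.3]
gripper_width: 13.3
t 17.67 p [631.4  63.8 206.2] yaw 178.29 tilt 0.03 F [ 4.4  0.  -0.3] w 13.3 q [ 0.    0.51  0.22  1.28 -0.    0.03]
t 17.72 p [631.4  63.8 206.2] yaw 178.29 tilt 0.03 F [ 3.7  0.8 -1. ] w 13.3 q [ 0.    0.51  0.22  1.28 -0.    0.03]
```

View pics/s18.png

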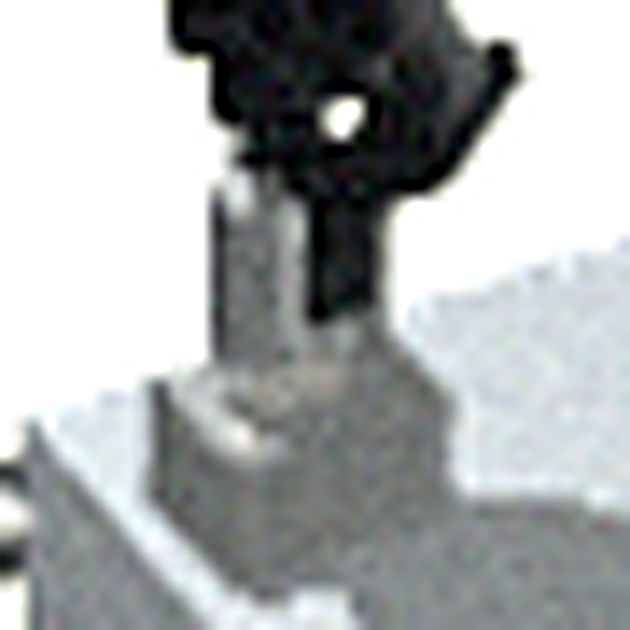

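The tongue is entering the slot at crop (300,385). Fx of about +4 N says it rubs the front end of the slot, so I'll ease +x while descending.

```bash
python3 -m jog '8 -1 0 0.5 0 0 0;8 -1.2 0 2 0 0 0;8 -1.2 0 4 0 0 0;8 -1.2 0 4 0 0 0;8 -1.2 0 4 0 0 0' 60; python3 -m jog '8 0 0 1.5 0 0 0;8 0 0 3 0 0 0;8 0 0 4 0 0 0;8 0 0 4 0 0 0;8 0 0 4 0 0 0' 60
```

```text
t: 18.13
tool_pos: [631.6, 63.9, 201.7]
tcp_rot: [-0.001, 0.015, 1.0, -0.0]
contact_force: [0.5, -0.7, -0.1]
gripper_width: 13.3
t: 18.55
tool_pos: [632.2, 63.8, 198.1]
tcp_rot: [-0.0, 0.015, 1.0, -0.0]
contact_force: [0.3, -0.6, -0.5]
gripper_width: 13.2
```

```bash
python3 -m jog '8 0 0 1.5 0 0 0;8 0 0 3 0 0 0;8 0 0 3 0 0 0;8 0 0 3 0 0 0' 60; python3 -m jog '8 0 0 1 0 0 0;8 0 0 2 0 0 0;8 0 0 2 0 0 0;8 0 0 2 0 0 0' 60;python3 -m jog '8 0 0 1 0 0 0;8 0 0 2 0 0 0;8 0 0 2 0 0 0;8 0 0 2 0 0 0' 60
```

```text
t: 18.88
tool_pos: [632.2, 63.8, 195.1]
tcp_rot: [-0.0, 0.015, 1.0, -0.0]
contact_force: [-0.4, 0.6, -0.0]
gripper_width: 13.3
t: 19.22
tool_pos: [632.3, 63.8, 193.2]
tcp_rot: [-0.0, 0.015, 1.0, -0.0]
contact_force: [-0.4, -0.1, 0.0]
gripper_width: 13.0
t: 19.55
tool_pos: [632.4, 63.8, 193.0]
tcp_rot: [0.001, 0.015, 1.0, -0.0]
contact_force: [-2.5, -0.3, 7.7]
gripper_width: 12.9
```

```bash
python3 -m jog '8 -0.5 0 1.5 0 0 0;8 -0.5 0 3 0 0 0;8 -0.5 0 3 0 0 0;8 -0.5 0 3 0 0 0' 60;  python3 - <<'E'
from h import *
f=r.grab_frame("side"); g=dict(f); g["color"]=np.clip((f["color"].astype(float)-20)*2.2,0,255).astype(np.uint8)
crop(g,"s19",250,125,305,180,11)
st()
E
```

```text
t: 19.88
tool_pos: [632.5, 63.8, 193.0]
tcp_rot: [0.002, 0.015, 1.0, -0.0]
contact_force: [-10.2, -0.3, 21.3]
gripper_width: 13.0
t 19.93 p [632.5  63.8 193. ] yaw 178.3 tilt 0.19 F [-9.4 -0.9 21.5] w 13.2 q [ 0.    0.51  0.19  1.25 -0.    0.03]
```

View pics/s19.png

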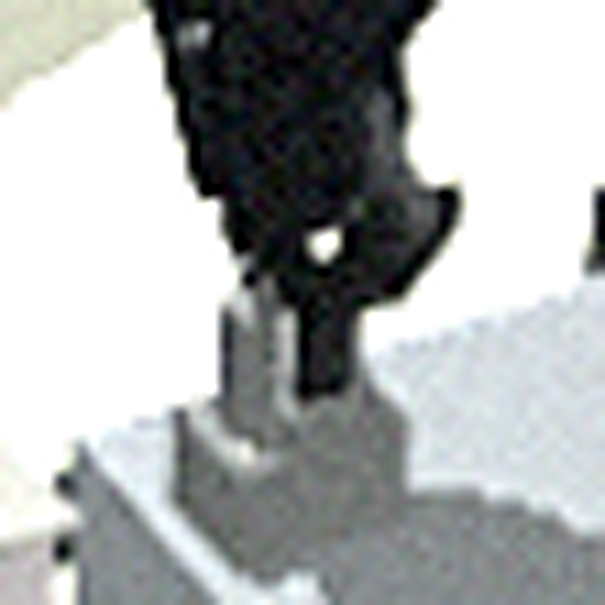

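```bash
python3 -m jog '8 0.3 0 -1.5 0 0 0;8 0.6 0 -3 0 0 0;8 0.8 0 -4 0 0 0;8 0.8 0 -4 0 0 0' 60; python3 -m jog '20 0 0 0 0 0 0;40 0 0 0 0 0 0;40 0 0 0 0 0 0;40 0 0 0 0 0 0;40 0 0 0 0 0 0' 60; python3 -m jog '40 0 0 -10 0 0 0;40 0 0 -30 0 0 0;40 0 0 -70 0 0 0;40 0 0 -90 0 0 0;40 0 0 -90 0 0 0;40 0 0 -90 0 0 0'
python3 - <<'E'
from h import *
st()
f=r.grab_frame("side"); g=dict(f); g["color"]=np.clip((f["color"].astype(float)-20)*2.2,0,255).astype(np.uint8)
crop(g,"s20",250,125,305,180,11)
crop(f,"s20b",0,0,512,384,1.5)
E
```

```text
t: 20.27
tool_pos: [632.4, 63.8, 193.0]
tcp_rot: [0.001, 0.015, 1.0, -0.0]
contact_force: [-1.9, 0.1, 5.2]
gripper_width: 13.3
t: 20.68
tool_pos: [631.9, 63.8, 191.8]
tcp_rot: [-0.0, 0.015, 1.0, -0.0]
contact_force: [-0.3, -0.1, 0.6]
gripper_width: 39.8
t: 21.18
tool_pos: [633.3, 63.9, 284.6]
tcp_rot: [0.002, 0.015, 1.0, -0.0]
contact_force: [0.7, -0.3, -0.6]
gripper_width: 40.1
t 21.18 p [633.3  63.9 284.6] yaw 178.29 tilt 0.26 F [ 0.7 -0.3 -0.6] w 40.1 q [ 0.    0.51  0.42  1.48 -0.    0.03]
```

View pics/s20.png

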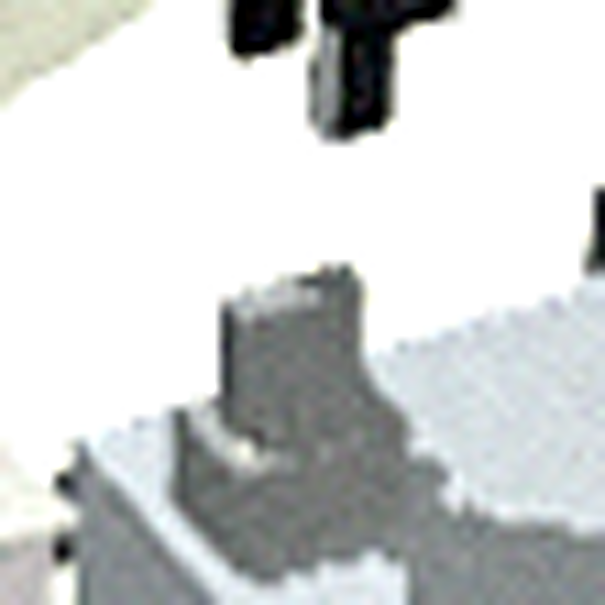

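View pics/s20b.png

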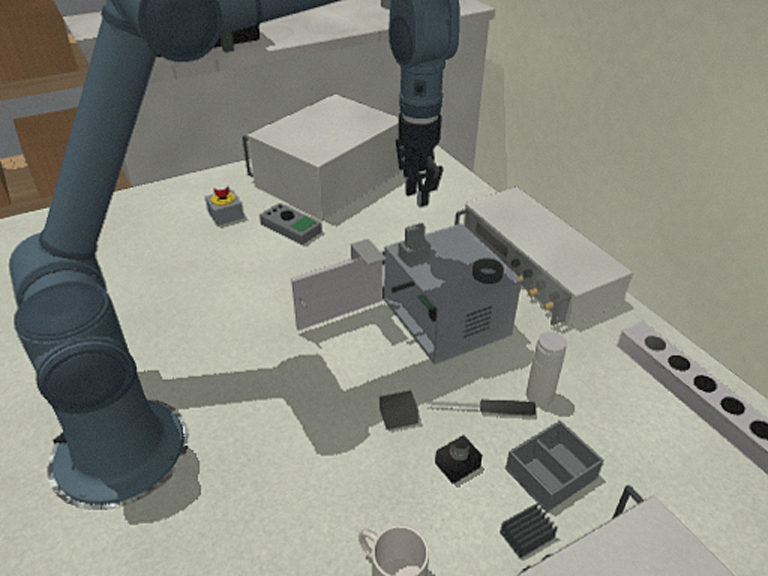

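```bash
python3 -m jog '40 20 -40 -10 0 0 0;40 45 -80 -10 0 0 0;40 70 -120 -10 0 0 0;40 100 -160 -10 0 0 0;40 130 -200 -10 0 0 0;40 150 -240 -10 0 0 0;40 150 -250 -10 0 0 0;40 150 -250 -10 0 0 0;40 150 -250 -10 0 0 0'
python3 - <<'E'
from h import *
st()
f=r.grab_frame("top"); crop(f,"t20",0,0,512,384,1.5); crop(f,"t21",215,140,265,245,5.7)
E
```

```text
t: 21.98
tool_pos: [472.9, -183.0, 290.9]
tcp_rot: [-0.001, 0.017, 1.0, 0.001]
contact_force: [0.4, 0.5, 1.1]
gripper_width: 39.8
t 21.98 p [ 472.9 -183.   290.9] yaw 178.02 tilt 0.16 F [0.4 0.5 1.1] w 39.8 q [-0.49  0.23  0.03  1.37  0.   -0.46]
```

View pics/t20.png

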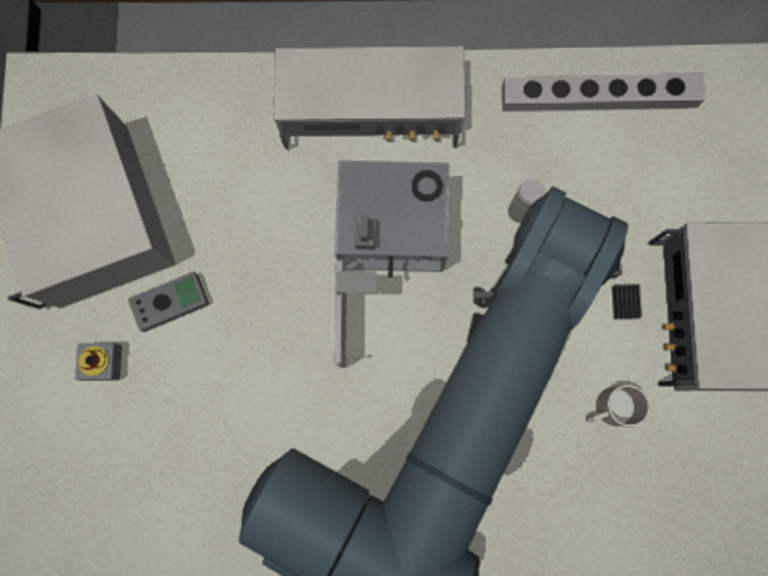

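View pics/t21.png

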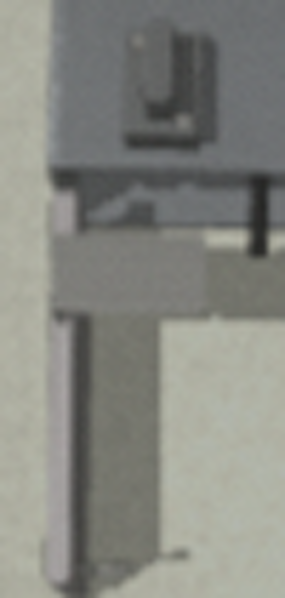

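The top view shows the hatch square (t21, running from (62,190) to (60,580)), the key upright on the switch box at (158,65), and the tape, meter and mug where they were. The arm is clear, so I'm handing in.

```bash
python3 -c "
from h import *
print(r.finish_job()); st()"
```

```text
the job is handed in; nothing more can be done
None
the job is handed in; nothing more can be done
```

I did the job in the order asked and handed it in at about 22 s of the 72 s; no verdict was reported. The hatch is open and square, the service key is home in the interlock slot and released, and the robot is touching nothing.

- **Hatch:** I pressed the free side in by about 4 mm, with force rising to about 14 N at the end, and it popped ajar. I then swung it open from behind the panel. I measured its angle right after opening it: both cameras gave about 89°, so it is square to within about 1°, which is also the measuring error. The last top picture still shows it square.
- **Key:** I gripped it by its rectangular grip, lifted it straight up and lowered it into the slot. It rubbed the front end of the slot at about 4 N on the way in, so I shifted it roughly 1 mm and that cleared. It stopped at the expected height (key centre 193 mm, 9 mm above the slot mouth) and did not move under a 21 N push. After I let go, the side picture showed the grip sitting on the switch box.
- **Other items:** The plug, tape, driver, meter, bin, cleaner, mug and heatsink looked unmoved in the last pictures. In the final top picture the arm hid the plug, bin and part of the cleaner and driver. The side picture taken just before it showed all of them in place.
- **Disagreements:** The two cameras differed by 1 to 2 mm on positions and about 1° on the cabinet's angle. Seen from the side, the key looked about 3 mm higher in the grip than assumed, but the height where it stopped matched the original assumption.

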